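# Pack a trolley repair kit into its divided carton

### The arm

A 6-joint arm with a two-finger parallel gripper is mounted at the origin on the work surface. World frame = base frame: x ahead of the robot, y to its left, z up, the work surface at z = 0. Lengths are in m, angles in rad, forces in N, time in s.
With the tool pointing down it reaches from about 0.3 to 0.875 m from the base axis. Payload 6.4 kg.
Tool frame: the origin (TCP) lies midway between the tips of the shut fingers; the grasp point (between the pads) lies 19 mm behind it (ctrl.pinch_z is the distance from the TCP to the grasp point, in m); z points along the fingers, y is the line along which they close (so a half turn about z gives the same grasp; the last joint's range is limited). The gripper opens to 85 mm and grips with 20 to 120 N. Pads are 22 mm wide; open, the fingers measure 114 mm over their backs; the gripper's body (76 mm by 85 mm) begins 54 mm behind the grasp point. The pads swing forward as they close: fully open they stand 13 mm farther back than shut.
Start: joints at [-1.533, 0.181, 1.607, -0, 1.354, -0.206], TCP at [0.139, -0.558, 0.231] pointing down, gripper open.
Joint ranges: [-2.99, 2.99], [-0.89, 2.07], [0.3, 2.58], [-1.14, 4.28], [0, 2.63], [-3.12, 3.12]. Speed limits (rad/s): [2.57, 2.57, 3.01, 3.14, 3.14, 3.14].

### API

Orientations are given as a unit quaternion [w, x, y, z].
In Python, from bench import ctrl gives the robot as it stands.
- The arm moves only by the tool apply_moves, never from a script. Its argument "moves" is a list of rows, each an object with "jaw": the opening, from 0 (shut) to 1 (fully open); "offset": the shift along the tool's x, y, z in mm, a list of three; "rot": the turn, a rotation vector about the tool's x, y, z in degrees, a list of three. In form: [{"jaw": jaw, "offset": [dx, dy, dz], "rot": [ax, ay, az]}, ...]. A call has exactly 5 rows; each row shifts and turns the commanded pose from where the row before left it, along the tool's axes as they then stand; what a row does not reach is not made up. A row lasts 1/8 s, in which the tool goes at most 62.5 mm and 10.7 degrees, less where a joint would pass 70% of its speed; a pose out of reach is approached as far as the arm can. A call is refused whole if a number of a shift passes 62.5 or a number of a turn 10.7, either way. A call with a gripper value outside its range is refused whole. The fingers move at their own pace and stop on an object; the grip force is fixed at half the most. Time passes only in rows, so rows that do not move let the fingers close, or fill a call up. It gives the time, the measured TCP pose, the force, the opening and the grip force at its end, in the units of the state.
- ctrl.get_obs(): the state, without advancing time (a new reading comes with each control period).
- ctrl.camera(name): name is "scene" or "top" or "wrist"; returns (picture, depth): 384x512x3 uint8, red, green, blue; 384x512 float32, m along the optical axis (not along the pixel's ray), 0 where there is no reading.
- ctrl.camera_params(name): a dict with "K" (3x3 intrinsics, pixels), "cam_to_world" (4x4, takes a point from camera to world coordinates); the wrist camera has in their place "mount" (4x4, takes a point from camera to tool coordinates, whose origin is the TCP and whose axes are the flange's). Camera axes: x right, y down, z forward; pixel columns grow to the right and rows downward; lengths in m; the calibration is good to about 2 mm. A picture is of the moment at which its call begins: read the wrist's pose just before it. camera_params takes no time and is no camera call.
- ctrl.hand_in(): hands the job in; it is judged then, once.
Trained networks look in the newest picture that a camera, given by its name, has taken for a name from the list of things; names that differ only in an ending like _2 or _b are one class to them, and where a whole thing is asked for, a point or a joint stands for the part that bears it (a point fixed in the world has none). Each returns a list of dicts, best first, with "score" (0 to 1); they miss things now and then, are a little off and sometimes report something else, mostly with a low value. They report only what shows in the picture. A call takes as long as a camera call. They do not tell look-alikes from the thing itself.
- ctrl.outline_of(camera, target): "region" (384x512 bool, what is visible of it) and "position" ([column, row] in pixels, amid what is visible of it).
The state is a dict: "time_s": time; "q": joint angles; "dq": joint speeds; "joint_efforts": joint torques, N m; "eef_pos": TCP position; "eef_rot": TCP orientation; "wrist_force": force on the tool from outside, world axes, zero at the start; "torque": the same for the moment, N m; "opening": opening from 0.0 (shut) to 1.0 (fully open); "grasp_force": force on a finger pad.
Only numpy, scipy, OpenCV 4.12 (cv2) and the standard library are available. Lean on these libraries where they do the work, as an engineer would, in place of code of your own. Each camera call takes 0.05 s, during which the arm holds its last target. There are 200 camera calls.

### The job

Pack the trolley repair kit into the divided carton, each part standing upright on the floor of its own pocket: the wide round tub in the large round pocket, the square box in the square pocket, the castor (wheel up) in the oblong pocket and the levelling foot in the small round pocket. Leave the narrow tub and the oblong box standing where they are; they belong to another order.

Things in the scene. Friction and masses are not known exactly. Their poses are not given: they have to be found in the camera images.
- wide_tub: the WIDE of two round lidded plastic tubs (white lid, grey sides), 60 mm diameter, 60 mm high, straight-sided, about 120 g. Belongs to the kit. Origin: centre of its underside; z up.
- narrow_tub: the NARROW round lidded plastic tub, look-alike of the other, 38 mm diameter, 60 mm high, about 60 g. Not part of the kit. Origin: centre of its underside; z up.
- square_box: closed kraft cardboard box, SQUARE seen from above, 52 x 52 mm, 60 mm high, a paper strip across its top, about 100 g. Belongs to the kit. Origin: centre of its underside; x and y along its sides, z up.
- oblong_box: closed kraft cardboard box, OBLONG seen from above, 76 mm (x) by 36 mm (y), 60 mm high, look-alike of the square one. Not part of the kit. Origin: centre of its underside; z up.
- castor: trolley castor standing on its steel plate, wheel up, 220 g, of the kit. Plate 64 (x) by 36 (y) by 4 mm; two upright flat fork cheeks, 34 mm over their outer faces (across y: grip them there), 26 mm long in x, up to 58 mm high; between them a fixed black wheel, 50 mm diameter, 22 mm wide, axle along y, top at 70 mm. Origin: centre of the plate's underside; z up.
- levelling_foot: levelling foot standing on its black round base: base 34 mm diameter, 8 mm high, tapering to 14 mm; a hexagonal nut 21 mm over its corners up to 22 mm; above it a bare steel stud 12 mm diameter up to 65 mm. About 100 g. Belongs to the kit. Origin: centre of the base's underside; z up.
- pocket_big_round: the LARGE round grey moulded pocket, for the wide tub: inside diameter 80 mm, outside 86 mm, rim 20 mm and inner floor 3 mm above its underside. Fixed in an open kraft carton (tray 224 x 224 mm, rim 26 mm above the table) among four pockets, 2 by 2 at 100 mm spacing, in any order. Origin: centre of its underside, 4 mm above the table; z up.
- pocket_small_round: the SMALL round grey moulded pocket, for the levelling foot: inside diameter 52 mm, outside 58 mm, rim 20 mm and inner floor 3 mm above its underside. Fixed in an open kraft carton (tray 224 x 224 mm, rim 26 mm above the table) among four pockets, 2 by 2 at 100 mm spacing, in any order. Origin: centre of its underside, 4 mm above the table; z up.
- pocket_square: the SQUARE grey moulded pocket, for the square box: inside 72 x 72 mm, outside 78 x 78 mm, rim 20 mm and inner floor 3 mm above its underside; x and y along its sides. Fixed in an open kraft carton (tray 224 x 224 mm, rim 26 mm above the table) among four pockets, 2 by 2 at 100 mm spacing, in any order. Origin: centre of its underside, 4 mm above the table; z up.
- pocket_oblong: the OBLONG grey moulded pocket, for the castor: inside 86 mm (x) by 52 mm (y), outside 92 x 58 mm, rim 20 mm and inner floor 3 mm above its underside. Fixed in an open kraft carton (tray 224 x 224 mm, rim 26 mm above the table) among four pockets, 2 by 2 at 100 mm spacing, in any order. Origin: centre of its underside, 4 mm above the table; z up.
Things that resemble listed ones, but are neither listed nor needed, are in the scene too. What is shaped like the pocket_small_round but pink or yellow is not meant.

How it is judged:
At the end, for the whole second after the job is handed in: Each of the four kit parts stands upright (within 0.12 rad) on the floor of its own pocket (origin at most 7 mm above the pocket's and within 16 mm of its centre), at rest; the narrow tub and the oblong box stand within 20 mm of where they began (horizontal distance between wide_tub and pocket_big_round below 0.016 m and z of wide_tub in the frame of pocket_big_round below 0.007 m and angle between each of wide_tub, square_box, castor, levelling_foot, narrow_tub, oblong_box's own z axis and vertical below 0.12 rad and linear speed of each of wide_tub, square_box, castor, levelling_foot below 0.02 m/s and horizontal distance between square_box and pocket_square below 0.016 m and z of square_box in the frame of pocket_square below 0.007 m and horizontal distance between castor and pocket_oblong below 0.016 m and z of castor in the frame of pocket_oblong below 0.007 m and horizontal distance between levelling_foot and pocket_small_round below 0.016 m and z of levelling_foot in the frame of pocket_small_round below 0.007 m and distance of each of narrow_tub, oblong_box from where it was at the start of the episode below 0.02 m); the robot touches nothing.
It fails at once if the narrow tub, which is not part of the kit, is shifted by more than 20 mm, lifted or knocked over (distance of narrow_tub from where it was at the start of the episode above 0.02 m or angle between narrow_tub's own z axis and vertical above 0.3 rad).
It fails at once if the oblong box, which is not part of the kit, is shifted by more than 20 mm, lifted or knocked over (distance of oblong_box from where it was at the start of the episode above 0.02 m or angle between oblong_box's own z axis and vertical above 0.3 rad).
It also fails if it takes over 99 s, if anything falls off the work surface, if the arm or the gripper's body presses on something with over 40 N, if the wrist force passes 120 N, or if a joint passes its speed limit or range.

## Working session

There is one attempt and no reset: what is moved stays moved. The work goes in short steps, Python scripts to look and compute and a tool call to move; the robot and the scene stay as the last step left them, time stands still between calls to the robot, and variables do not carry over. Pictures are saved under pics/ and viewed, at most 14 in all, crops included, and the job is handed in when it is done.

Besides the shell and the picture viewer there is one more tool, called after "Emit:" as name(argument=value, ...) on one line, values as JSON. apply_moves: Moves the arm, as the interface text tells. Its arguments: {"type":"object","properties":{"moves":{"type":"array"}},"required":["moves"]}

```bash
mkdir -p pics; ls; python3 - <<'E'
from bench import ctrl
import cv2,numpy as np
a,_=ctrl.camera("top");b,_=ctrl.camera("scene")
cv2.imwrite("pics/top.png",a[:,:,::-1]);cv2.imwrite("pics/scene.png",b[:,:,::-1])
for c in("top","scene"):
  p=ctrl.camera_params(c);print(p["K"],np.round(p["cam_to_world"],3))
print(ctrl.camera_params("wrist"))
o=ctrl.get_obs();print(o)
E
```

```text
pics
[[435.73863778   0.         257.08857518]
 [  0.         435.73863778 191.42088798]
 [  0.           0.           1.        ]] [[ 0.005 -0.995  0.103  0.449]
 [-1.    -0.002  0.021  0.066]
 [-0.021 -0.103 -0.994  1.115]
 [ 0.     0.     0.     1.   ]]
[[409.87452511   0.         256.35759169]
 [  0.         409.87452511 194.36491291]
 [  0.           0.           1.        ]] [[ 0.37   0.589 -0.718  1.324]
 [ 0.929 -0.223  0.295 -0.242]
 [ 0.014 -0.777 -0.63   0.723]
 [ 0.     0.     0.     1.   ]]
{'K': array([[278.97923147,   0.        , 254.40728155],
       [  0.        , 278.97923147, 194.60622128],
       [  0.        ,   0.        ,   1.        ]]), 'mount': array([[-8.60924322e-04, -9.64921330e-01, -2.62537779e-01,
         6.69059375e-02],
       [ 9.99999590e-01, -7.57407905e-04, -4.95490311e-04,
        -1.27059408e-03],
       [ 2.79260981e-04, -2.62538098e-01,  9.64921587e-01,
        -1.42601196e-01],
       [ 0.00000000e+00,  0.00000000e+00,  0.00000000e+00,
         1.00000000e+00]])}
{'time_s': 0.1, 'q': array([-1.53329381e+00,  1.81478942e-01,  1.60784145e+00, -3.56046611e-06,
        1.35382642e+00, -2.06311168e-01]), 'dq': array([-0.0008922 , -0.00220418, -0.00195758, -0.00075972, -0.00037488,
        0.00062919]), 'joint_efforts': array([ 6.36398454e-04, -4.45872688e+01, -3.52237058e+01, -3.84842915e-04,
        4.08922759e-03, -9.67404823e-07]), 'eef_pos': array([ 0.1387996 , -0.55750949,  0.23049956]), 'eef_rot': array([-7.74459974e-04,  9.92578212e-01,  1.21605464e-01,  6.37790377e-05]), 'wrist_force': array([ 0.74647407, -0.59153986, -0.36829884]), 'torque': array([ 0.02639431,  0.03563859, -0.01992733]), 'grasp_force': 0.0, 'opening': 0.9985957148565879}
```

View pics/top.png

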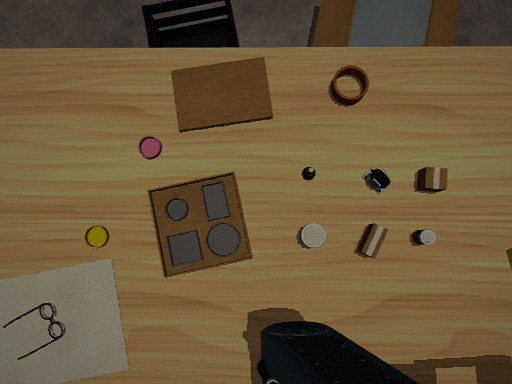

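View pics/scene.png

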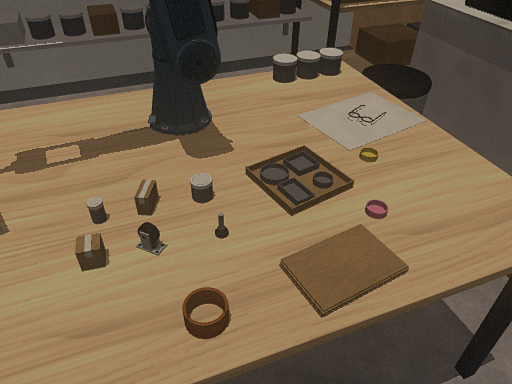

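The top view shows the foot (309,173), castor (377,179), square box (433,179), wide tub (313,235), oblong box (372,240) and narrow tub (424,237). The carton pockets are small (177,209), oblong (216,201), square (185,247) and big (223,239). The scene view agrees with this; the pink and yellow rings lie outside the carton.

```bash
cat > h.py <<'E'
from bench import ctrl
import cv2,numpy as np
from scipy.spatial.transform import Rotation as R
def pose():
    o=ctrl.get_obs();T=np.eye(4);w,x,y,z=o["eef_rot"]
    T[:3,:3]=R.from_quat([x,y,z,w]).as_matrix();T[:3,3]=o["eef_pos"];return T
def cloud(cam):
    T=pose();im,d=ctrl.camera(cam);p=ctrl.camera_params(cam);K=p["K"]
    M=T@p["mount"] if cam=="wrist" else p["cam_to_world"]
    v,u=np.mgrid[:384,:512];c=np.stack([(u-K[0,2])/K[0,0]*d,(v-K[1,2])/K[1,1]*d,d],-1)
    return im,d,c@M[:3,:3].T+M[:3,3]
def rect(P): # xy points -> centre, sides mm, angle of long side (deg, world)
    (c,s,a)=cv2.minAreaRect((P*1000).astype(np.float32))
    if s[0]<s[1]: s=s[::-1];a+=90
    return np.round(c),np.round(s),round((a+90)%180-90,1)
def meas(cam,names,minscore=.3):
    im,d,W=cloud(cam)
    for n in names:
        for r in ctrl.outline_of(cam,n):
            if r["score"]<minscore: continue
            m=r["region"]&(d>0)
            P=W[m]
            if len(P)<8: print(n,"few");continue
            zt=np.percentile(P[:,2],95);top=P[P[:,2]>zt-.012]
            print(n,round(r["score"],2),"px",np.round(r["position"]),"ztop",round(zt*1000),"zmin",round(np.percentile(P[:,2],5)*1000),"toprect",*rect(top[:,:2]),"all",*rect(P[:,:2]))
    return im,d,W
KIT=["wide_tub","narrow_tub","square_box","oblong_box","castor","levelling_foot"]
POC=["pocket_big_round","pocket_small_round","pocket_square","pocket_oblong"]
def rel(x,y,z,ydeg=None): # remaining move in tool axes
    T=pose();d=T[:3,:3].T@(np.array([x,y,z])-T[:3,3]*1000)
    yt=np.degrees(np.arctan2(T[1,1],T[0,1]));s=f"to go {np.round(d,1)} tool-y dir {yt:.1f} xdir {yt+90:.1f}"
    if ydeg is not None: s+=f" rotz {-((ydeg-yt+90)%180-90):.1f}"
    print(s)
E
python3 - <<'E'
from h import *
meas("top",KIT+POC)
print("scene");meas("scene",KIT+POC)
rel(0,0,0)
E
```

```text
wide_tub 0.92 px [314. 235.] ztop 63 zmin 56 toprect [455. -47.] [58. 55.] -89.5 all [455. -47.] [58. 55.] -89.5
narrow_tub 0.76 px [421. 238.] ztop 62 zmin 1 toprect [ 451. -321.] [37. 35.] -58.8 all [ 452. -321.] [37. 37.] 2.1
square_box 0.97 px [432. 180.] ztop 62 zmin 3 toprect [ 593. -346.] [54. 53.] 86.2 all [ 598. -358.] [77. 67.] 83.3
oblong_box 0.9 px [370. 242.] ztop 62 zmin 17 toprect [ 441. -194.] [76. 36.] -24.9 all [ 445. -196.] [84. 37.] -25.2
castor 0.69 px [380. 181.] ztop 70 zmin 1 toprect [ 593. -213.] [43. 33.] 43.7 all [ 593. -217.] [64. 41.] 46.9
pocket_big_round 0.78 px [225. 239.] ztop 24 zmin 3 toprect [442. 173.] [83. 83.] -17.8 all [442. 173.] [83. 83.] -17.8
pocket_small_round 0.7 px [175. 211.] ztop 25 zmin 3 toprect [518. 293.] [57. 55.] 71.4 all [518. 293.] [58. 55.] -89.2
pocket_small_round 0.68 px [ 97. 235.] ztop 20 zmin -1 toprect [447. 497.] [58. 53.] -89.9 all [447. 500.] [63. 53.] -89.0
pocket_small_round 0.64 px [155. 148.] ztop 20 zmin 0 toprect [679. 366.] [56. 53.] 47.6 all [679. 366.] [56. 53.] 47.6
pocket_small_round 0.57 px [424. 238.] zto
[... 1558 characters left out ...]
61. 58.] 4.1 all [418. -37.] [141.  68.] -8.9
pocket_small_round 0.86 px [377. 210.] ztop 21 zmin 2 toprect [682. 367.] [59. 55.] -30.4 all [681. 368.] [61. 56.] -56.0
pocket_small_round 0.59 px [368. 154.] ztop 20 zmin 2 toprect [451. 497.] [58. 56.] -30.2 all [450. 497.] [59. 56.] -21.6
pocket_small_round 0.57 px [323. 180.] ztop 24 zmin 6 toprect [522. 293.] [59. 56.] -67.2 all [522. 293.] [60. 56.] -64.9
pocket_square 0.83 px [300. 165.] ztop 25 zmin 6 toprect [423. 271.] [84. 82.] 13.1 all [421. 281.] [102.  84.] -77.3
pocket_oblong 0.75 px [296. 188.] ztop 24 zmin 6 toprect [543. 195.] [94. 60.] 11.5 all [542. 195.] [95. 60.] 11.3
to go [  -0.  -575.   231.3] tool-y dir -76.0 xdir 14.0
```

Emit:
apply_moves(moves=[{"jaw": 1, "offset": [49, -10, 8], "rot": [0, 0, 0]}, {"jaw": 1, "offset": [49, -10, 8], "rot": [0, 0, 0]}, {"jaw": 1, "offset": [49, -10, 8], "rot": [0, 0, 0]}, {"jaw": 1, "offset": [49, -10, 8], "rot": [0, 0, 0]}, {"jaw": 1, "offset": [49, -10, 8], "rot": [0, 0, 0]}])

```text
time_s: 1.82
eef_pos: [0.3659, -0.4496, 0.1912]
eef_rot: [0.0, 0.993, 0.122, 0.0]
wrist_force: [0.1, -0.5, -0.6]
opening: 0.999
grasp_force: 0.0
```

Emit:
apply_moves(moves=[{"jaw": 1, "offset": [49, -9, 10], "rot": [0, 0, 0]}, {"jaw": 1, "offset": [49, -9, 10], "rot": [0, 0, 0]}, {"jaw": 1, "offset": [49, -9, 10], "rot": [0, 0, 0]}, {"jaw": 1, "offset": [0, 0, 0], "rot": [0, 0, 10]}, {"jaw": 1, "offset": [0, 0, 0], "rot": [0, 0, 9]}])

```text
time_s: 2.45
eef_pos: [0.5013, -0.3878, 0.1608]
eef_rot: [-0.0, 0.999, -0.046, -0.0]
wrist_force: [0.7, 0.1, 0.2]
opening: 0.998
grasp_force: 0.0
```

```bash
python3 - <<'E'
from h import *
im,d,W=meas("wrist",["square_box","castor"])
cv2.imwrite("pics/w1.png",im[:,:,::-1])
rel(594,-346,22,-5); print(pose()[:3,3])
E
```

```text
square_box 0.93 px [199.  90.] ztop 61 zmin 33 toprect [ 594. -344.] [52. 52.] 84.6 all [ 600. -335.] [73. 66.] 84.7
castor 0.65 px [ 59. 109.] ztop 70 zmin 3 toprect [ 594. -213.] [42. 34.] 44.6 all [ 585. -201.] [67. 66.] 43.3
to go [ 89.3 -50.3 139.2] tool-y dir -94.9 xdir -4.9 rotz -89.9
[ 0.50071743 -0.38856263  0.16119026]
```

View pics/w1.png

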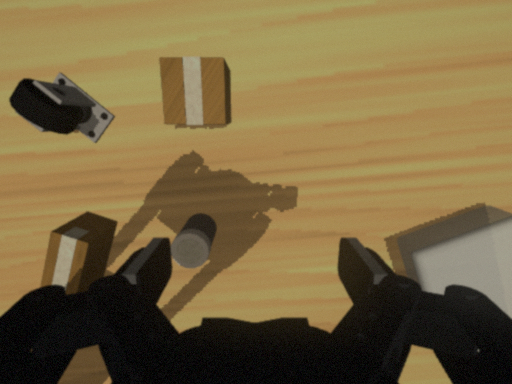

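The wrist view shows the square box at (194,90), squared up with the tool, and the narrow tub at (193,240) well behind it. This agrees with the top measurement.

Emit:
apply_moves(moves=[{"jaw": 1, "offset": [45, -26, 20], "rot": [0, 0, 0]}, {"jaw": 1, "offset": [44, -25, 20], "rot": [0, 0, 0]}, {"jaw": 1, "offset": [0, 0, 40], "rot": [0, 0, 0]}, {"jaw": 1, "offset": [0, 0, 40], "rot": [0, 0, 0]}, {"jaw": 1, "offset": [0, 0, 19], "rot": [0, 0, 0]}])

```text
time_s: 3.22
eef_pos: [0.5923, -0.3446, 0.0195]
eef_rot: [-0.001, 0.999, -0.043, -0.002]
wrist_force: [-0.6, 0.3, 0.8]
opening: 1.0
grasp_force: 0.0
```

Emit:
apply_moves(moves=[{"jaw": 0, "offset": [0, 0, 0], "rot": [0, 0, 0]}, {"jaw": 0, "offset": [0, 0, 0], "rot": [0, 0, 0]}, {"jaw": 0, "offset": [0, 0, 0], "rot": [0, 0, 0]}, {"jaw": 0, "offset": [0, 0, 0], "rot": [0, 0, 0]}, {"jaw": 0, "offset": [0, 0, 0], "rot": [0, 0, 0]}])

```text
time_s: 3.85
eef_pos: [0.5949, -0.3468, 0.0245]
eef_rot: [0.001, 0.999, -0.044, 0.001]
wrist_force: [0.5, -1.1, 6.3]
opening: 0.6
grasp_force: 64.0
```

```bash
python3 - <<'E'
from h import *
rel(594,-346,22,-5); print(pose()[:3,3]); rel(422,272,130,-77.5)
E
```

```text
to go [-1.  -0.7  2.5] tool-y dir -95.0 xdir -5.0 rotz 90.0
[ 0.59490873 -0.34677942  0.02453832]
to go [-226.2 -601.  -107.4] tool-y dir -95.0 xdir -5.0 rotz -17.5
```

Emit:
apply_moves(moves=[{"jaw": 0, "offset": [0, 0, -50], "rot": [0, 0, 0]}, {"jaw": 0, "offset": [0, 0, -50], "rot": [0, 0, 0]}, {"jaw": 0, "offset": [-19, -50, -7], "rot": [0, 0, 0]}, {"jaw": 0, "offset": [-19, -50, 0], "rot": [0, 0, 0]}, {"jaw": 0, "offset": [-19, -50, 0], "rot": [0, 0, 0]}])

```text
time_s: 4.47
eef_pos: [0.5495, -0.1898, 0.1298]
eef_rot: [0.0, 0.999, -0.044, 0.0]
wrist_force: [0.1, 1.1, -1.0]
opening: 0.601
grasp_force: 63.3
```

Emit:
apply_moves(moves=[{"jaw": 0, "offset": [-19, -50, 0], "rot": [0, 0, 0]}, {"jaw": 0, "offset": [-19, -50, 0], "rot": [0, 0, 0]}, {"jaw": 0, "offset": [-19, -50, 0], "rot": [0, 0, 0]}, {"jaw": 0, "offset": [-19, -50, 0], "rot": [0, 0, 0]}, {"jaw": 0, "offset": [-19, -50, 0], "rot": [0, 0, 0]}])

```text
time_s: 5.1
eef_pos: [0.4768, 0.0677, 0.1297]
eef_rot: [-0.0, 0.999, -0.044, 0.0]
wrist_force: [0.5, 0.9, -0.5]
opening: 0.604
grasp_force: 63.3
```

Emit:
apply_moves(moves=[{"jaw": 0, "offset": [-19, -50, 0], "rot": [0, 0, 0]}, {"jaw": 0, "offset": [-19, -50, 0], "rot": [0, 0, 0]}, {"jaw": 0, "offset": [-19, -50, 0], "rot": [0, 0, 0]}, {"jaw": 0, "offset": [0, 0, 0], "rot": [0, 0, -10]}, {"jaw": 0, "offset": [0, 0, 0], "rot": [0, 0, -7.5]}])

```text
time_s: 5.72
eef_pos: [0.4332, 0.2215, 0.1296]
eef_rot: [0.0, 0.994, 0.112, 0.0]
wrist_force: [0.7, -0.6, 0.2]
opening: 0.596
grasp_force: 63.3
```

```bash
python3 - <<'E'
from h import *
rel(422,272,30,-77.5); print(pose()[:3,3])
im,d,W=meas("wrist",POC+["square_box"]);cv2.imwrite("pics/w2.png",im[:,:,::-1])
E
```

```text
to go [  0.2 -51.7  99.6] tool-y dir -77.1 xdir 12.9 rotz 0.4
[0.43324491 0.2215392  0.12955972]
pocket_big_round 0.73 px [317. 180.] ztop 24 zmin 6 toprect [453. 172.] [85. 64.] 65.4 all [453. 172.] [86. 64.] 65.9
pocket_small_round 0.59 px [193.  76.] ztop 24 zmin 6 toprect [520. 295.] [57. 56.] 52.7 all [522. 295.] [61. 57.] 6.2
pocket_square 0.62 px [186. 181.] ztop 24 zmin 6 toprect [422. 274.] [79. 78.] 12.4 all [417. 277.] [88. 86.] 12.5
pocket_oblong 0.77 px [311.  73.] ztop 24 zmin 6 toprect [541. 198.] [92. 58.] 12.3 all [542. 195.] [92. 65.] 12.9
square_box 0.71 px [255. 255.] ztop 166 zmin 124 toprect [435. 222.] [54. 49.] -77.0 all [428. 241.] [96. 54.] -67.5
```

View pics/w2.png

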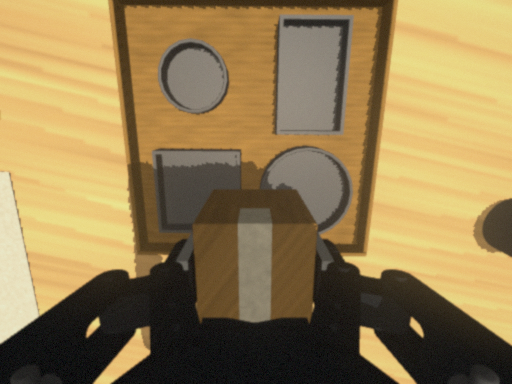

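The box is held straight and parallel to the square pocket at (198,190). The pockets are confirmed to within 3 mm.

Emit:
apply_moves(moves=[{"jaw": 0, "offset": [0, -52, 0], "rot": [0, 0, 0]}, {"jaw": 0, "offset": [0, 0, 30], "rot": [0, 0, 0]}, {"jaw": 0, "offset": [0, 0, 30], "rot": [0, 0, 0]}, {"jaw": 0, "offset": [0, 0, 25], "rot": [0, 0, 0]}, {"jaw": 0, "offset": [0, 0, 13], "rot": [0, 0, 0]}])

```text
time_s: 6.65
eef_pos: [0.4218, 0.2709, 0.0306]
eef_rot: [0.0, 0.994, 0.108, -0.001]
wrist_force: [-21.8, -7.1, 66.9]
opening: 0.603
grasp_force: 72.9
```

```bash
python3 - <<'E'
from h import *
rel(422,272,32,-77.5);print(ctrl.get_obs()["wrist_force"])
E
```

```text
to go [ 0.4 -1.1 -1.4] tool-y dir -77.6 xdir 12.4 rotz -0.1
[-21.82300977  -7.10102478  66.895156  ]
```

Emit:
apply_moves(moves=[{"jaw": 0, "offset": [0, 0, -2], "rot": [0, 0, 0]}, {"jaw": 0.9, "offset": [0, 0, 0], "rot": [0, 0, 0]}, {"jaw": 0.9, "offset": [0, 0, 0], "rot": [0, 0, 0]}, {"jaw": 0.9, "offset": [0, 0, 0], "rot": [0, 0, 0]}, {"jaw": 0.9, "offset": [0, 0, -10], "rot": [0, 0, 0]}])

```text
time_s: 7.28
eef_pos: [0.4219, 0.271, 0.0431]
eef_rot: [0.0, 0.994, 0.109, -0.001]
wrist_force: [0.6, -0.2, 0.1]
opening: 0.904
grasp_force: 0.0
```

Emit:
apply_moves(moves=[{"jaw": 0.9, "offset": [0, 0, -40], "rot": [0, 0, 0]}, {"jaw": 0.9, "offset": [0, 0, -50], "rot": [0, 0, 0]}, {"jaw": 1, "offset": [0, 0, 0], "rot": [0, 0, 0]}, {"jaw": 1, "offset": [0, 0, 0], "rot": [0, 0, 0]}, {"jaw": 1, "offset": [0, 0, 0], "rot": [0, 0, 0]}])

```text
time_s: 7.9
eef_pos: [0.4216, 0.271, 0.1321]
eef_rot: [0.0, 0.994, 0.109, -0.001]
wrist_force: [0.6, -0.4, -0.3]
opening: 1.0
grasp_force: 0.0
```

```bash
python3 - <<'E'
from h import *
meas("scene",["square_box"])
rel(457,-48,120)
E
```

```text
square_box 0.63 px [300. 154.] ztop 69 zmin 20 toprect [425. 270.] [57. 56.] -79.6 all [395. 305.] [165.  72.] -50.8
to go [-34.4 319.1  12.3] tool-y dir -77.5 xdir 12.5
```

Emit:
apply_moves(moves=[{"jaw": 1, "offset": [-6, 53, 2], "rot": [0, 0, 0]}, {"jaw": 1, "offset": [-6, 53, 2], "rot": [0, 0, 0]}, {"jaw": 1, "offset": [-6, 53, 2], "rot": [0, 0, 0]}, {"jaw": 1, "offset": [-6, 53, 2], "rot": [0, 0, 0]}, {"jaw": 1, "offset": [-5, 53, 2], "rot": [0, 0, 0]}])

```text
time_s: 8.62
eef_pos: [0.451, 0.0047, 0.1226]
eef_rot: [-0.0, 0.994, 0.109, -0.0]
wrist_force: [0.9, -0.0, 0.2]
opening: 1.006
grasp_force: 0.0
```

Emit:
apply_moves(moves=[{"jaw": 1, "offset": [-5, 54, 2], "rot": [0, 0, 0]}, {"jaw": 1, "offset": [0, 0, 20], "rot": [0, 0, 0]}, {"jaw": 1, "offset": [0, 0, 0], "rot": [0, 0, 0]}, {"jaw": 1, "offset": [0, 0, 0], "rot": [0, 0, 0]}, {"jaw": 1, "offset": [0, 0, 0], "rot": [0, 0, 0]}])

```text
time_s: 9.25
eef_pos: [0.4586, -0.0469, 0.1018]
eef_rot: [0.0, 0.994, 0.109, 0.0]
wrist_force: [-0.8, -0.4, -0.4]
opening: 1.001
grasp_force: 0.0
```

```bash
python3 - <<'E'
from h import *
meas("top",["wide_tub"]);rel(457,-48,20)
E
```

```text
to go [-1.9  0.6 81.8] tool-y dir -77.5 xdir 12.5
```

Emit:
apply_moves(moves=[{"jaw": 1, "offset": [-1, 0, 30], "rot": [0, 0, 0]}, {"jaw": 1, "offset": [0, 0, 30], "rot": [0, 0, 0]}, {"jaw": 1, "offset": [0, 0, 21], "rot": [0, 0, 0]}, {"jaw": 1, "offset": [0, 0, 0], "rot": [0, 0, 0]}, {"jaw": 0, "offset": [0, 0, 0], "rot": [0, 0, 0]}])

```text
time_s: 9.98
eef_pos: [0.458, -0.0478, 0.0212]
eef_rot: [0.0, 0.994, 0.109, 0.001]
wrist_force: [0.6, -0.0, 0.3]
opening: 0.818
grasp_force: 0.0
```

Emit:
apply_moves(moves=[{"jaw": 0, "offset": [0, 0, 0], "rot": [0, 0, 0]}, {"jaw": 0, "offset": [0, 0, 0], "rot": [0, 0, 0]}, {"jaw": 0, "offset": [0, 0, 0], "rot": [0, 0, 0]}, {"jaw": 0, "offset": [0, 0, 0], "rot": [0, 0, 0]}, {"jaw": 0, "offset": [0, 0, 0], "rot": [0, 0, 0]}])

```text
time_s: 10.6
eef_pos: [0.4587, -0.0481, 0.0218]
eef_rot: [0.001, 0.994, 0.109, 0.001]
wrist_force: [-1.4, -0.1, 6.0]
opening: 0.691
grasp_force: 64.6
```

```bash
python3 - <<'E'
from h import *
print(pose()[:3,3]);rel(444,173,125)
E
```

```text
[ 0.45865022 -0.04806099  0.02182165]
to go [  33.7 -218.9 -103.4] tool-y dir -77.5 xdir 12.5
```

Emit:
apply_moves(moves=[{"jaw": 0, "offset": [0, 0, -50], "rot": [0, 0, 0]}, {"jaw": 0, "offset": [0, 0, -50], "rot": [0, 0, 0]}, {"jaw": 0, "offset": [8, -54, 0], "rot": [0, 0, 0]}, {"jaw": 0, "offset": [9, -55, 0], "rot": [0, 0, 0]}, {"jaw": 0, "offset": [8, -55, 0], "rot": [0, 0, 0]}])

```text
time_s: 11.22
eef_pos: [0.4463, 0.1192, 0.1211]
eef_rot: [0.0, 0.994, 0.108, 0.001]
wrist_force: [1.2, 0.1, -1.0]
opening: 0.685
grasp_force: 65.4
```

Emit:
apply_moves(moves=[{"jaw": 0, "offset": [9, -55, 0], "rot": [0, 0, 0]}, {"jaw": 0, "offset": [0, 0, 0], "rot": [0, 0, 0]}, {"jaw": 0, "offset": [0, 0, 30], "rot": [0, 0, 0]}, {"jaw": 0, "offset": [0, 0, 10], "rot": [0, 0, 0]}, {"jaw": 0, "offset": [0, 0, 0], "rot": [0, 0, 0]}])

```text
time_s: 11.85
eef_pos: [0.4427, 0.1727, 0.0798]
eef_rot: [0.0, 0.994, 0.108, -0.001]
wrist_force: [0.1, 0.3, -0.8]
opening: 0.688
grasp_force: 65.6
```

```bash
python3 - <<'E'
from h import *
print(pose()[:3,3]);rel(444,173,30)
E
```

```text
[0.44266314 0.17270293 0.07982335]
to go [ 1.5 -0.  49.8] tool-y dir -77.6 xdir 12.4
```

Emit:
apply_moves(moves=[{"jaw": 0, "offset": [2, 0, 25], "rot": [0, 0, 0]}, {"jaw": 0, "offset": [0, 0, 18], "rot": [0, 0, 0]}, {"jaw": 0, "offset": [0, 0, 7], "rot": [0, 0, 0]}, {"jaw": 0, "offset": [0, 0, 0], "rot": [0, 0, 0]}, {"jaw": 0.9, "offset": [0, 0, 0], "rot": [0, 0, 0]}])

```text
time_s: 12.48
eef_pos: [0.4462, 0.1739, 0.0314]
eef_rot: [-0.0, 0.994, 0.108, 0.001]
wrist_force: [1.2, 0.7, 0.1]
opening: 0.877
grasp_force: 0.0
```

Emit:
apply_moves(moves=[{"jaw": 0.9, "offset": [0, 0, 0], "rot": [0, 0, 0]}, {"jaw": 0.9, "offset": [0, 0, 0], "rot": [0, 0, 0]}, {"jaw": 0.9, "offset": [0, 0, -10], "rot": [0, 0, 0]}, {"jaw": 0.9, "offset": [0, 0, -40], "rot": [0, 0, 0]}, {"jaw": 0.9, "offset": [0, 0, -50], "rot": [0, 0, 0]}])

```text
time_s: 13.1
eef_pos: [0.4442, 0.1738, 0.1312]
eef_rot: [-0.0, 0.994, 0.109, -0.001]
wrist_force: [0.8, -0.4, 0.1]
opening: 0.903
grasp_force: 0.0
```

```bash
python3 - <<'E'
from h import *
meas("scene",["wide_tub"]);meas("wrist",["levelling_foot","wide_tub"])
rel(594,-217,120,-45);rel(613,-43,120)
E
```

```text
wide_tub 0.82 px [274. 164.] ztop 69 zmin 21 toprect [446. 173.] [60. 56.] -65.1 all [446. 173.] [60. 57.] -58.1
levelling_foot 0.65 px [510.  71.] ztop 8 zmin 1 toprect [607. -28.] [27.  8.] 24.3 all [607. -28.] [27.  8.] 24.3
wide_tub 0.56 px [254. 213.] ztop 68 zmin 33 toprect [443. 175.] [59. 59.] 49.4 all [429. 172.] [86. 71.] 32.3
to go [ 61.1 413.9  10.5] tool-y dir -77.5 xdir 12.5 rotz -32.5
to go [117.2 248.1  10.5] tool-y dir -77.5 xdir 12.5
```

Emit:
apply_moves(moves=[{"jaw": 0.9, "offset": [24, 50, 2], "rot": [0, 0, 0]}, {"jaw": 0.9, "offset": [23, 50, 2], "rot": [0, 0, 0]}, {"jaw": 0.9, "offset": [23, 50, 2], "rot": [0, 0, 0]}, {"jaw": 0.9, "offset": [23, 49, 2], "rot": [0, 0, 0]}, {"jaw": 0.9, "offset": [0, 49, 2], "rot": [0, 0, 0]}])

```text
time_s: 13.98
eef_pos: [0.5897, -0.0495, 0.1182]
eef_rot: [-0.001, 0.994, 0.109, -0.001]
wrist_force: [0.4, 0.4, 0.3]
opening: 0.903
grasp_force: 0.0
```

```bash
python3 - <<'E'
from h import *
im,d,W=meas("wrist",["levelling_foot"],.1)
P=W[(d>0)&(W[...,2]>.058)&(W[...,2]<.075)&(abs(W[...,0]-.613)<.04)&(abs(W[...,1]+.043)<.04)]
print(len(P),P.mean(0),P.min(0),P.max(0))
cv2.imwrite("pics/w3.png",im[:,:,::-1])
rel(613,-43,26)
E
```

```text
levelling_foot 0.78 px [252. 169.] ztop 65 zmin 7 toprect [613. -40.] [12. 12.] 12.2 all [612. -40.] [35. 34.] -35.9
244 [ 0.61359476 -0.04039319  0.0642435 ] [ 0.60702039 -0.04654446  0.0581981 ] [ 0.61911702 -0.03436203  0.06639913]
to go [25.4 -4.3 92. ] tool-y dir -77.8 xdir 12.2
```

View pics/w3.png

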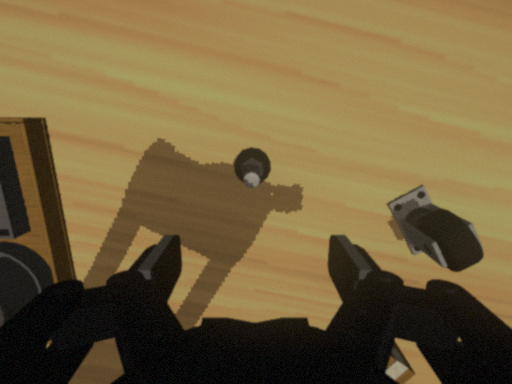

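The foot at (252,165) stands upright and almost centred between the fingers. The castor is at (435,230).

Emit:
apply_moves(moves=[{"jaw": 0.9, "offset": [26, -7, 0], "rot": [0, 0, 0]}, {"jaw": 0.9, "offset": [0, 0, 40], "rot": [0, 0, 0]}, {"jaw": 0.9, "offset": [0, 0, 40], "rot": [0, 0, 0]}, {"jaw": 0.9, "offset": [0, 0, 11], "rot": [0, 0, 0]}, {"jaw": 0, "offset": [0, 0, 0], "rot": [0, 0, 0]}])

```text
time_s: 14.7
eef_pos: [0.6123, -0.0351, 0.0282]
eef_rot: [-0.001, 0.994, 0.109, -0.001]
wrist_force: [0.3, -0.5, 0.1]
opening: 0.71
grasp_force: 0.0
```

Emit:
apply_moves(moves=[{"jaw": 0, "offset": [0, 0, 0], "rot": [0, 0, 0]}, {"jaw": 0, "offset": [0, 0, 0], "rot": [0, 0, 0]}, {"jaw": 0, "offset": [0, 0, 0], "rot": [0, 0, 0]}, {"jaw": 0, "offset": [0, 0, 0], "rot": [0, 0, 0]}, {"jaw": 0, "offset": [0, 0, 0], "rot": [0, 0, 0]}])

```text
time_s: 15.32
eef_pos: [0.6143, -0.036, 0.0305]
eef_rot: [0.0, 0.994, 0.109, 0.001]
wrist_force: [-0.7, 0.1, 5.4]
opening: 0.122
grasp_force: 58.8
```

```bash
python3 - <<'E'
from h import *
o=ctrl.get_obs();print(pose()[:3,3],o["opening"],o["grasp_force"]);rel(520,293,130)
E
```

```text
[ 0.61425703 -0.03597961  0.03048767] 0.12221001407053063 58.79028081893921
to go [ -20.9 -341.5  -99.8] tool-y dir -77.5 xdir 12.5
```

Emit:
apply_moves(moves=[{"jaw": 0, "offset": [0, 0, -50], "rot": [0, 0, 0]}, {"jaw": 0, "offset": [0, 0, -50], "rot": [0, 0, 0]}, {"jaw": 0, "offset": [-4, -56, 0], "rot": [0, 0, 0]}, {"jaw": 0, "offset": [-4, -57, 0], "rot": [0, 0, 0]}, {"jaw": 0, "offset": [-4, -57, 0], "rot": [0, 0, 0]}])

```text
time_s: 15.95
eef_pos: [0.564, 0.129, 0.1292]
eef_rot: [-0.0, 0.994, 0.108, -0.0]
wrist_force: [1.5, 0.2, -1.6]
opening: 0.119
grasp_force: 58.6
```

Emit:
apply_moves(moves=[{"jaw": 0, "offset": [-3, -57, 0], "rot": [0, 0, 0]}, {"jaw": 0, "offset": [-3, -57, 0], "rot": [0, 0, 0]}, {"jaw": 0, "offset": [-3, -57, 0], "rot": [0, 0, 0]}, {"jaw": 0, "offset": [0, 0, 10], "rot": [0, 0, 0]}, {"jaw": 0, "offset": [0, 0, 0], "rot": [0, 0, 0]}])

```text
time_s: 16.58
eef_pos: [0.518, 0.2923, 0.1178]
eef_rot: [0.001, 0.994, 0.109, -0.001]
wrist_force: [-0.0, -0.2, -0.8]
opening: 0.119
grasp_force: 58.7
```

```bash
python3 - <<'E'
from h import *
o=ctrl.get_obs();print(pose()[:3,3],o["opening"],o["grasp_force"]);rel(520,293,37)
im,_=ctrl.camera("scene");cv2.imwrite("pics/s4.png",cv2.resize(im[60:240,200:420,::-1],None,fx=3,fy=3))
E
```

```text
[0.51804225 0.29227866 0.11784259] 0.11864268457797676 58.675190806388855
to go [ 2.3 -0.3 80.8] tool-y dir -77.5 xdir 12.5
```

View pics/s4.png

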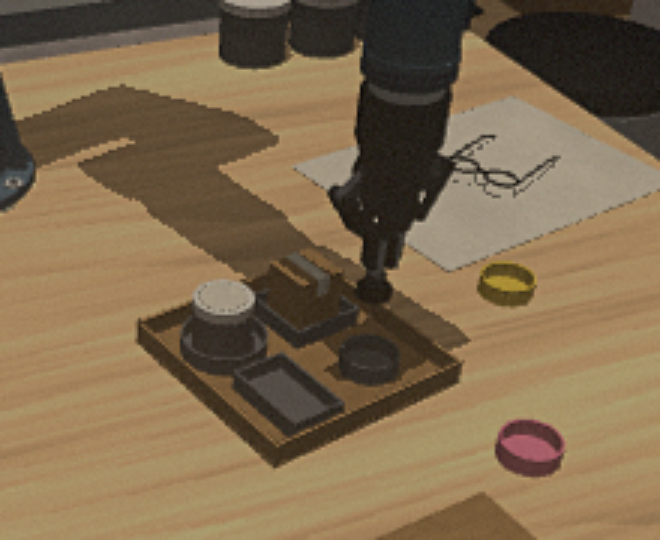

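The foot at (375,285) in the crop hangs upright over the small pocket. The box and the tub stand upright in their pockets.

Emit:
apply_moves(moves=[{"jaw": 0, "offset": [2, 0, 30], "rot": [0, 0, 0]}, {"jaw": 0, "offset": [0, 0, 30], "rot": [0, 0, 0]}, {"jaw": 0, "offset": [0, 0, 14], "rot": [0, 0, 0]}, {"jaw": 0, "offset": [0, 0, 6], "rot": [0, 0, 0]}, {"jaw": 0, "offset": [0, 0, 0], "rot": [0, 0, 0]}])

```text
time_s: 17.25
eef_pos: [0.5218, 0.2928, 0.0397]
eef_rot: [-0.0, 0.994, 0.108, 0.0]
wrist_force: [-0.3, -0.3, -1.2]
opening: 0.126
grasp_force: 58.7
```

Emit:
apply_moves(moves=[{"jaw": 0.5, "offset": [0, 0, 0], "rot": [0, 0, 0]}, {"jaw": 0.5, "offset": [0, 0, 0], "rot": [0, 0, 0]}, {"jaw": 0.5, "offset": [0, 0, 0], "rot": [0, 0, 0]}, {"jaw": 0.5, "offset": [0, 0, -35], "rot": [0, 0, 0]}, {"jaw": 0.9, "offset": [0, 0, -50], "rot": [0, 0, 0]}])

```text
time_s: 17.88
eef_pos: [0.5198, 0.2927, 0.1237]
eef_rot: [0.0, 0.994, 0.109, -0.002]
wrist_force: [0.7, 0.8, 0.2]
opening: 0.694
grasp_force: 0.0
```

```bash
python3 - <<'E'
from h import *
meas("wrist",["levelling_foot"],.1)
rel(594,-217,120,-45)
E
```

```text
levelling_foot 0.61 px [256. 194.] ztop 72 zmin 14 toprect [520. 294.] [12. 11.] 57.8 all [519. 294.] [35. 33.] 12.3
to go [-43.6 514.4   9.9] tool-y dir -77.5 xdir 12.5 rotz -32.5
```

Emit:
apply_moves(moves=[{"jaw": 0.9, "offset": [-5, 57, 0], "rot": [0, 0, 0]}, {"jaw": 0.9, "offset": [-5, 57, 0], "rot": [0, 0, 0]}, {"jaw": 0.9, "offset": [-5, 57, 0], "rot": [0, 0, 0]}, {"jaw": 0.9, "offset": [-5, 57, 0], "rot": [0, 0, 0]}, {"jaw": 0.9, "offset": [-5, 57, 0], "rot": [0, 0, 0]}])

```text
time_s: 18.6
eef_pos: [0.5583, 0.0077, 0.1242]
eef_rot: [0.0, 0.994, 0.109, 0.0]
wrist_force: [0.1, 0.7, 0.1]
opening: 0.903
grasp_force: 0.0
```

Emit:
apply_moves(moves=[{"jaw": 0.9, "offset": [-5, 57, 0], "rot": [0, 0, 0]}, {"jaw": 0.9, "offset": [-5, 57, 0], "rot": [0, 0, 0]}, {"jaw": 0.9, "offset": [-5, 57, 0], "rot": [0, 0, 0]}, {"jaw": 0.9, "offset": [-4, 57, 0], "rot": [0, 0, 0]}, {"jaw": 0.9, "offset": [0, 0, 0], "rot": [0, 0, -10]}])

```text
time_s: 19.23
eef_pos: [0.5892, -0.222, 0.1242]
eef_rot: [0.001, 0.981, 0.194, 0.0]
wrist_force: [-0.4, 1.3, -0.3]
opening: 0.901
grasp_force: 0.0
```

Emit:
apply_moves(moves=[{"jaw": 0.9, "offset": [0, 0, 0], "rot": [0, 0, -10]}, {"jaw": 0.9, "offset": [0, 0, 0], "rot": [0, 0, -10]}, {"jaw": 0.9, "offset": [0, 0, 0], "rot": [0, 0, -2.5]}, {"jaw": 0.9, "offset": [0, 0, 0], "rot": [0, 0, 0]}, {"jaw": 0.9, "offset": [0, 0, 0], "rot": [0, 0, 0]}])

```text
time_s: 19.85
eef_pos: [0.5889, -0.2172, 0.1241]
eef_rot: [-0.0, 0.924, 0.382, -0.0]
wrist_force: [0.7, 0.5, -0.0]
opening: 0.903
grasp_force: 0.0
```

```bash
python3 - <<'E'
from h import *
im,d,W=meas("wrist",["castor"],.1)
cv2.imwrite("pics/w5.png",im[:,:,::-1])
rel(594,-217,27,-45)
E
```

```text
castor 0.65 px [254. 189.] ztop 70 zmin 3 toprect [ 595. -212.] [43. 33.] 45.9 all [ 596. -214.] [67. 39.] 45.3
to go [ 3.7  3.4 97.2] tool-y dir -45.1 xdir 44.9 rotz -0.1
```

View pics/w5.png

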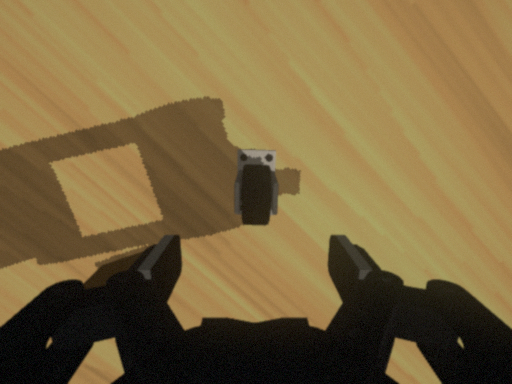

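The castor at (256,190) is centred between the fingers with its cheeks facing the pads.

Emit:
apply_moves(moves=[{"jaw": 0.9, "offset": [6, 2, 0], "rot": [0, 0, 0]}, {"jaw": 0.9, "offset": [0, 0, 40], "rot": [0, 0, 0]}, {"jaw": 0.9, "offset": [0, 0, 40], "rot": [0, 0, 0]}, {"jaw": 0.9, "offset": [0, 0, 16], "rot": [0, 0, 0]}, {"jaw": 0, "offset": [0, 0, 0], "rot": [0, 0, 0]}])

```text
time_s: 20.58
eef_pos: [0.5942, -0.214, 0.0274]
eef_rot: [-0.001, 0.924, 0.382, -0.001]
wrist_force: [0.1, -0.1, 0.9]
opening: 0.709
grasp_force: 0.0
```

Emit:
apply_moves(moves=[{"jaw": 0, "offset": [0, 0, 0], "rot": [0, 0, 0]}, {"jaw": 0, "offset": [0, 0, 0], "rot": [0, 0, 0]}, {"jaw": 0, "offset": [0, 0, 0], "rot": [0, 0, 0]}, {"jaw": 0, "offset": [0, 0, 0], "rot": [0, 0, 0]}, {"jaw": 0, "offset": [0, 0, 0], "rot": [0, 0, 0]}])

```text
time_s: 21.2
eef_pos: [0.5961, -0.2153, 0.0305]
eef_rot: [0.001, 0.924, 0.382, 0.001]
wrist_force: [0.7, -0.0, 6.9]
opening: 0.381
grasp_force: 61.6
```

```bash
python3 - <<'E'
from h import *
o=ctrl.get_obs();print(pose()[:3,3],o["opening"],o["grasp_force"]);rel(542,196,130,-77.5)
E
```

```text
[ 0.59612796 -0.21526668  0.03048458] 0.381045625875308 61.60303831100464
to go [ 252.5 -328.9 -100.5] tool-y dir -45.0 xdir 45.0 rotz 32.5
```

Emit:
apply_moves(moves=[{"jaw": 0, "offset": [0, 0, -50], "rot": [0, 0, 0]}, {"jaw": 0, "offset": [0, 0, -50], "rot": [0, 0, 0]}, {"jaw": 0, "offset": [31, -41, 0], "rot": [0, 0, 0]}, {"jaw": 0, "offset": [31, -41, 0], "rot": [0, 0, 0]}, {"jaw": 0, "offset": [31, -41, 0], "rot": [0, 0, 0]}])

```text
time_s: 21.82
eef_pos: [0.5729, -0.0603, 0.1285]
eef_rot: [0.0, 0.924, 0.382, 0.0]
wrist_force: [-0.1, 0.7, -2.7]
opening: 0.386
grasp_force: 61.0
```

Emit:
apply_moves(moves=[{"jaw": 0, "offset": [31, -41, 0], "rot": [0, 0, 0]}, {"jaw": 0, "offset": [32, -41, 0], "rot": [0, 0, 0]}, {"jaw": 0, "offset": [32, -41, 0], "rot": [0, 0, 0]}, {"jaw": 0, "offset": [32, -41, 0], "rot": [0, 0, 0]}, {"jaw": 0, "offset": [32, -41, 0], "rot": [0, 0, 0]}])

```text
time_s: 22.45
eef_pos: [0.5405, 0.1973, 0.1284]
eef_rot: [0.0, 0.924, 0.382, 0.0]
wrist_force: [0.8, 0.4, -1.5]
opening: 0.385
grasp_force: 61.0
```

Emit:
apply_moves(moves=[{"jaw": 0, "offset": [0, 0, 0], "rot": [0, 0, 10]}, {"jaw": 0, "offset": [0, 0, 0], "rot": [0, 0, 10]}, {"jaw": 0, "offset": [0, 0, 0], "rot": [0, 0, 10]}, {"jaw": 0, "offset": [0, 0, 0], "rot": [0, 0, 2.5]}, {"jaw": 0, "offset": [0, 0, 0], "rot": [0, 0, 0]}])

```text
time_s: 23.08
eef_pos: [0.5408, 0.1957, 0.1283]
eef_rot: [0.0, 0.994, 0.109, -0.0]
wrist_force: [-0.6, 0.1, -2.0]
opening: 0.388
grasp_force: 60.9
```

```bash
python3 - <<'E'
from h import *
o=ctrl.get_obs();print(pose()[:3,3],o["opening"],o["grasp_force"]);rel(542,196,38,-77.5)
im,_=ctrl.camera("scene");cv2.imwrite("pics/s6.png",cv2.resize(im[60:240,200:420,::-1],None,fx=3,fy=3))
E
```

```text
[0.54083971 0.19567296 0.12827719] 0.3879581859465627 60.85654020309448
to go [ 1.2 -0.1 90.3] tool-y dir -77.5 xdir 12.5 rotz 0.0
```

View pics/s6.png

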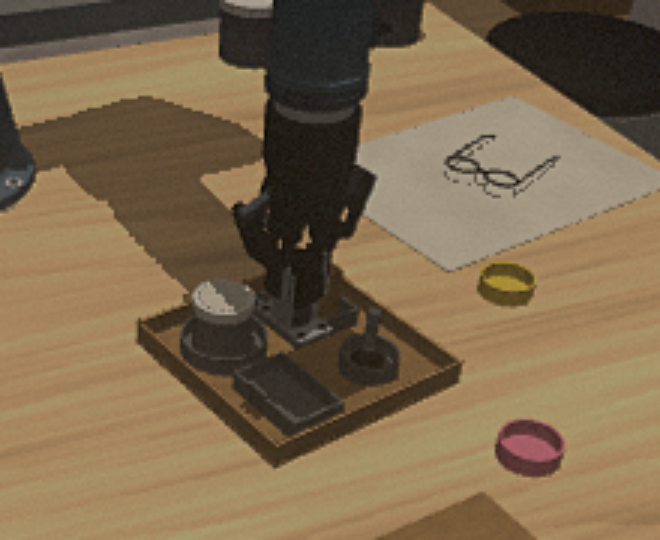

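The castor at (300,320) in the crop hangs level and aligned above the oblong pocket. The foot stands upright in its pocket at (370,350).

Emit:
apply_moves(moves=[{"jaw": 0, "offset": [1, 0, 30], "rot": [0, 0, 0]}, {"jaw": 0, "offset": [0, 0, 30], "rot": [0, 0, 0]}, {"jaw": 0, "offset": [0, 0, 22], "rot": [0, 0, 0]}, {"jaw": 0, "offset": [0, 0, 8], "rot": [0, 0, 0]}, {"jaw": 0, "offset": [0, 0, 0], "rot": [0, 0, 0]}])

```text
time_s: 23.75
eef_pos: [0.5423, 0.1959, 0.0387]
eef_rot: [0.0, 0.994, 0.109, 0.0]
wrist_force: [0.4, -0.7, -2.2]
opening: 0.39
grasp_force: 60.8
```

Emit:
apply_moves(moves=[{"jaw": 0.7, "offset": [0, 0, 0], "rot": [0, 0, 0]}, {"jaw": 0.7, "offset": [0, 0, 0], "rot": [0, 0, 0]}, {"jaw": 0.7, "offset": [0, 0, 0], "rot": [0, 0, 0]}, {"jaw": 0.7, "offset": [0, 0, -40], "rot": [0, 0, 0]}, {"jaw": 0.7, "offset": [0, 0, -55], "rot": [0, 0, 0]}])

```text
time_s: 24.38
eef_pos: [0.5407, 0.1957, 0.1328]
eef_rot: [0.0, 0.994, 0.109, -0.002]
wrist_force: [1.0, -0.1, -0.3]
opening: 0.699
grasp_force: 0.0
```

Emit:
apply_moves(moves=[{"jaw": 0.7, "offset": [0, 0, -50], "rot": [0, 0, 0]}, {"jaw": 0.7, "offset": [-30, 0, -50], "rot": [0, 0, 0]}, {"jaw": 0.7, "offset": [-30, 55, 0], "rot": [0, 0, 0]}, {"jaw": 0.7, "offset": [-30, 55, 0], "rot": [0, 0, 0]}, {"jaw": 0.7, "offset": [0, 55, 0], "rot": [0, 0, 0]}])

```text
time_s: 25.0
eef_pos: [0.4886, 0.0145, 0.2338]
eef_rot: [0.0, 0.994, 0.109, 0.0]
wrist_force: [1.7, -0.1, 0.6]
opening: 0.699
grasp_force: 0.0
```

```bash
python3 - <<'E'
from h import *
im,d,W=meas("top",KIT+POC)
print("scene");im2,_,_=meas("scene",KIT)
cv2.imwrite("pics/end.png",cv2.resize(np.vstack([im[140:290,110:350],im2[100:250,60:300]])[:,:,::-1],None,fx=2,fy=2))
E
```

```text
wide_tub 0.66 px [222. 240.] ztop 70 zmin 8 toprect [441. 171.] [58. 57.] -87.8 all [441. 175.] [66. 63.] -89.8
narrow_tub 0.73 px [424. 237.] ztop 62 zmin 11 toprect [ 451. -320.] [35. 35.] 15.9 all [ 451. -320.] [35. 35.] 15.9
square_box 0.71 px [186. 250.] ztop 69 zmin 19 toprect [421. 269.] [51. 51.] -78.5 all [421. 269.] [53. 52.] 12.7
oblong_box 0.57 px [370. 241.] ztop 63 zmin 15 toprect [ 441. -194.] [76. 37.] -25.8 all [ 445. -196.] [85. 37.] -25.8
castor 0.57 px [218. 200.] ztop 77 zmin 8 toprect [542. 195.] [42. 32.] 15.9 all [542. 195.] [65. 38.] 12.4
levelling_foot 0.48 px [177. 209.] ztop 72 zmin 15 toprect [517. 290.] [11.  9.] -42.6 all [517. 291.] [29. 27.] -43.7
pocket_big_round 0.66 px [221. 228.] ztop 27 zmin 3 toprect [443. 174.] [85. 84.] -15.9 all [443. 175.] [87. 86.] -88.4
pocket_small_round 0.82 px [150. 145.] ztop 20 zmin -1 toprect [678. 366.] [56. 55.] 88.4 all [678. 366.] [56. 55.] 88.4
pocket_small_round 0.78 px [100. 238.] ztop 21 zmin -1 toprect [449. 496.] [58. 56.] 89.7 all [451. 501.] [69. 59.] 71.6
pocket_small_round 0.55 px [168. 208.] ztop 26 zm
[... 417 characters left out ...]
] -27.3
wide_tub 0.63 px [272. 163.] ztop 69 zmin 19 toprect [444. 172.] [63. 57.] -22.5 all [401. 192.] [163.  60.] -23.5
narrow_tub 0.62 px [ 96. 207.] ztop 62 zmin 6 toprect [ 452. -320.] [37. 36.] -16.3 all [ 412. -316.] [122.  36.] -5.3
narrow_tub 0.45 px [273. 166.] ztop 69 zmin 20 toprect [445. 171.] [60. 57.] 1.9 all [445. 171.] [61. 57.] 1.9
oblong_box 0.91 px [148. 196.] ztop 62 zmin 8 toprect [ 444. -194.] [78. 38.] -25.3 all [ 416. -189.] [140.  55.] -9.5
castor 0.59 px [294. 185.] ztop 76 zmin 9 toprect [546. 192.] [46. 27.] 32.4 all [508. 215.] [137.  51.] -27.5
levelling_foot 0.66 px [325. 179.] ztop 69 zmin 16 toprect [521. 291.] [12. 11.] 37.9 all [521. 292.] [54. 26.] -31.1
```

View pics/end.png

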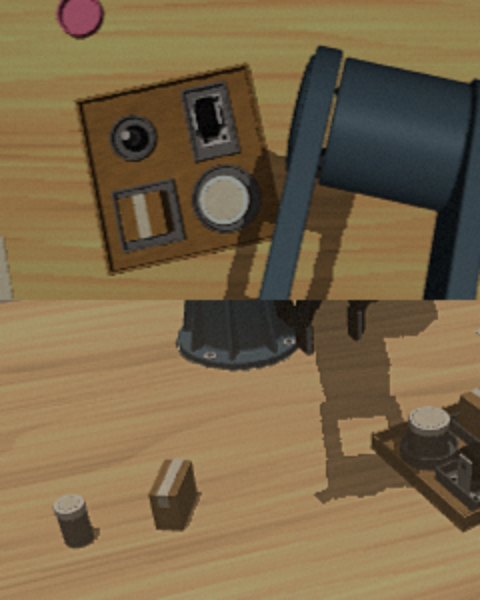

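All four parts stand in their pockets, within about 3 mm of centre and at the right heights. The narrow tub and the oblong box have not moved, and the arm is clear.

```bash
python3 -c "
from bench import ctrl
print(ctrl.hand_in())"
```

```text
the job is handed in; nothing more can be done
None
```

The job is handed in: all four kit parts stand upright in their own pockets, about 3 mm or less off centre by the last camera check. The narrow tub and oblong box are where they began, and the robot's clock read about 25 s of the 99 s allowed; the judge's verdict was not shown.

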